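Press a plug home with the hand-cranked screw press

TASK

Push the loading slide of the blue press fully in, take the red crank grip and wind the press down clockwise at a steady, unhurried pace, without letting go, until the steel plug bottoms in its brass fitting: when you feel it go solid, press it up firmly for a moment (100 to 150 N under the ram), but do not force it. Then wind back about a full turn so that the ram stands well clear of the plug, and let go; leave the slide in and the other things on the table alone.

Things in the scene. Friction and masses are not known exactly. Their poses are not given: they have to be found in the camera images.
- press: Blue C-frame bench screw press, bolted down. Origin on the table under the screw's axis, z up. Throat opens along its own +y, column at y -67 to -133 mm. Base 110 mm wide in x, y -140 to +205, 21 mm high; head 78 mm wide, 140 to 185 mm above the table, y -133 to +38. All heights given are above the table.
- screw_axis (a point): Fixed point on the screw's vertical axis, 195 mm high, at the top of the brass nut on the head. One turn of the crank, clockwise from above, lowers screw, ram, crank and grip together by 16 mm: the grip follows a helix of 65 mm radius about this axis. The screw stays where it is left.
- crank (a joint): Turn of the crank in rad: 0 with the ram fully up, growing clockwise seen from above as the ram goes down, stop at 18; it starts between 0 and 2. At 0 the arm points along the press's -y. Running friction 0.08 N m plus 0.015 N m per rad/s: 1 to 2 N along the circle at the grip; at rest it can hold back about as much, either way.
- grip_mid (a point): Near the middle of the red crank grip: upright cylinder, 23 mm diameter, from 24 mm above to 30 mm below this point. It spins freely on its pin, so the hand can keep one heading while the crank goes round. 292 mm high at crank 0. The crank arm's top is 35 mm below this point; nothing inside the circle stands more than 2 mm above the arm. Grasp from above.
- ram_tip (a point): Centre of the flat lower face (22 mm diameter) of the steel ram: 130 mm high at crank 0, 2.55 mm lower per rad.
- slide_knob (a point): Middle of the black knob (upright, 26 mm diameter, 34 mm high, on a 12 mm stem) at the outer end of the loading slide; 83 to 87 mm high, on the press's own y axis: 235 mm from the screw's axis when the slide is out, 145 mm when in. Top of the slide: 39 mm below this point.
- slide (a joint): Travel of the loading slide in m: 0 pulled out (start), 0.090 fully in at its stop, the fitting then under the ram. It moves along the press's -y with about 3 N of friction and stays where it is left. The bed under it has packing of unknown thickness, 0 to 4 mm, so the level at which the ram meets the plug differs each time.
- fitting: Loose brass hexagon fitting (0.2 to 0.3 kg, 44 mm high, 38 mm over the hexagon) standing in the round black nest of the slide. Origin at the centre of its underside, z up.
- plug (a joint): How far the steel plug (24 mm head, 5 mm thick) is pressed into the fitting, in m: starts at 0 to 0.003; home is where its stem bottoms on a hidden washer, at 0.0065 to 0.0095 depending on the part (head 0.5 to 3.5 mm off the fitting). Pressing takes a steady 40 N under the ram; once home the load climbs: 75 N about 0.12 rad of crank later, 200 N after 0.35 rad.
- plug_top (a point): Centre of the plug's top face, where the ram presses; 59 mm above the fitting's underside, less the plug's travel. Load under the ram is felt along the circle at the grip, on top of the running friction: 40 N is 1.6 N at the grip, 100 N 3.9 N, 200 N 7.8 N. Under 75 N the plug is not firmly home; over 230 N crushes the washer.
- done_0: Finished fitting with plug, standing on the plate beyond the press (49 mm high, 38 mm wide), loose, leave alone; origin at its underside.
- done_1: Finished fitting with plug, standing on the plate beyond the press (49 mm high, 38 mm wide), loose, leave alone; origin at its underside.
- done_2: Finished fitting with plug, standing on the plate beyond the press (49 mm high, 38 mm wide), loose, leave alone; origin at its underside.
- tray: Clear tray (200 x 140 x 30 mm) with brass fittings, loose, leave alone; origin at the centre of its underside.
- plug_cup: Orange cup (68 mm wide, 45 mm high) with plugs, loose, leave alone; origin at its underside.
- gauge: Plug gauge with blue handle lying on the table (108 mm long, 18 mm thick), loose, leave alone; origin at its underside, x along it.
- driver: Screwdriver lying on the table, loose, leave alone; origin at its underside.
- scanner: Hand-held code scanner lying on the table (about 155 mm long, 50 mm high), loose, leave alone; origin at its underside.

How it is judged:
On the way, in this order (a step that is already met when the one before it is completed fails the run):
1. the loading slide is fully in (within 2 mm of its stop) (value of joint slide above 0.088 m), for 0.2 s.
2. the crank is being wound down by its grip (value of joint crank above 3 rad and contact force between the fingers and grip above 1 N), for 0.2 s.
3. the plug is bottomed in the fitting and pressed up with at least 75 N under the ram, slide still in (value of joint plug above 0.006 m and contact force between ram and plug above 75 N and value of joint slide above 0.088 m), for 0.2 s.
At the end, for the whole second after the job is handed in: The plug is pressed in (6 mm or more; bottomed, as the step before shows), the slide is in within 2 mm of its stop, the fitting stands upright (within 0.1 rad) in its nest under the ram (within 6 mm), the ram's face is at least 8 mm above the plug, and crank and fitting are at rest (value of joint plug above 0.006 m and value of joint slide above 0.088 m and z of ram_tip in the frame of plug_top above 0.008 m and horizontal distance between plug_top and screw_axis below 0.006 m and angle between fitting's own z axis and vertical below 0.1 rad and velocity of joint crank between -0.1 and 0.1 rad/s and linear speed of fitting below 0.01 m/s); the robot touches nothing.
It fails at once if the ram presses on the plug with more than 230 N (contact force between ram and plug above 230 N).
It fails at once if the grip is let go between the start of the winding and the plug being home (value of joint crank above 2.8 rad and value of joint plug below 0.006 m and contact force between the fingers and grip below 0.05 N).
It fails at once if the crank is spun faster than 8 rad/s (velocity of joint crank above 8 rad/s or velocity of joint crank below -8 rad/s).
It fails at once if the fitting is tipped by more than 0.3 rad (angle between fitting's own z axis and vertical above 0.3 rad).
It fails at once if one of the other things on the table is moved by more than 15 mm (distance of any of done_0, done_1, done_2, tray, plug_cup, gauge, driver, scanner from where it was at the start of the episode above 0.015 m).
It also fails if it takes over 72 s, if anything falls off the work surface, if the arm or the gripper's body presses on something with over 40 N, if the wrist force passes 120 N, or if a joint passes its speed limit or range.

ROBOT

A 6-joint arm with a two-finger parallel gripper is mounted at the origin on the work surface. World frame = base frame: x ahead of the robot, y to its left, z up, the work surface at z = 0. Lengths are in m, angles in rad, forces in N, time in s.
With the tool pointing down it reaches from about 0.325 to 0.9 m from the base axis. Payload 6.1 kg.
Tool frame: the origin (TCP) lies midway between the tips of the shut fingers; the grasp point (between the pads) lies 19 mm behind it; z points along the fingers, y is the line along which they close (so a half turn about z gives the same grasp; the last joint's range is limited). The gripper opens to 85 mm and grips with 20 to 120 N. Pads are 22 mm wide; open, the fingers measure 114 mm over their backs; the gripper's body (76 mm by 85 mm) begins 54 mm behind the grasp point. The pads swing forward as they close: fully open they stand 13 mm farther back than shut.
Start: joints at [0.988, 0.22, 1.526, -0, 1.395, -0.126], TCP at [0.276, 0.561, 0.231] pointing down, gripper open.
Joint ranges: [-2.98, 2.98], [-0.91, 2.08], [0.09, 2.57], [-1.24, 4.39], [0.2, 2.65], [-2.68, 2.68]. Speed limits (rad/s): [2.57, 2.57, 3.01, 3.14, 3.14, 3.14].

INTERFACE

Orientations are given as [roll, pitch, yaw] about the fixed x, y, z axes, in that order (R = Rz(yaw) Ry(pitch) Rx(roll)).
In Python, from plant import movep, move_l, set_joints, gripper_to, hold, inverse_kinematics, observe, get_image, get_calibration, Unreachable, job_done gives the robot as it stands. Calls block until the motion is done:
- movep(position, orientation): joint-space move of the TCP to a pose.
- move_l(position, feed=0.15, rotation=None, max_force=None): straight line of the TCP; rotation=None keeps the orientation; feed is the mean speed in m/s. With max_force (N) it stops when the force on the tool has changed by that much, and returns True; else False.
- set_joints(angles): joint-space move.
- gripper_to(opening, f_grip=None): finger opening in m; f_grip is the grip in N (None keeps the last); returns when the fingers have stopped.
- hold(seconds).
- inverse_kinematics(position, orientation): joint angles nearest the present ones, or None.
- observe(): the state.
- get_image(name): name is "scene" or "top" or "wrist"; returns (picture, depth): 420x560x3 uint8, red, green, blue; 420x560 float32, m along the optical axis (not along the pixel's ray), 0 where there is no reading.
- get_calibration(name): a dict with "intrinsics" (3x3 intrinsics, pixels), "world_from_camera" (4x4, takes a point from camera to world coordinates). Camera axes: x right, y down, z forward; pixel columns grow to the right and rows downward; lengths in m; the calibration is good to about 2 mm. The wrist camera is an equidistant fisheye: a pixel r from the principal point sees the ray r / f radians off the axis. A picture is of the moment at which its call begins: read the wrist's pose just before it. get_calibration takes no time and is no camera call; for the wrist camera it gives the pose at the moment of the call.
A pose or a line that the arm cannot do raises Unreachable and nothing moves.
- job_done(): hands the job in; it is judged then, once.
The state is a dict: "time_s": time; "q": joint angles; "joint_velocities": joint speeds; "joint_torque": joint torques, N m; "eef_pos": TCP position; "tcp_rot": TCP orientation; "ft_force": force on the tool from outside, world axes, zero at the start; "torque": the same for the moment, N m; "opening": finger opening in m; "grasp_force": force on a finger pad.
Only numpy, scipy, OpenCV 4.12 (cv2) and the standard library are available. Lean on these libraries where they do the work, as an engineer would, in place of code of your own. Each camera call takes 0.05 s, during which the arm holds its last target. There are 200 camera calls.

## Working session

There is one attempt and no reset: what is moved stays moved. The work goes in short steps, each a Python script; the robot and the scene stay as the last script left them, time stands still between calls to the robot, and variables do not carry over. Pictures are saved under pics/ and viewed, at most 10 in all, crops included, and the job is handed in when it is done.

```bash
ls; mkdir -p pics; python3 - <<'E'
from plant import *
import cv2,numpy as np
for n in("scene","top"):
    im,d=get_image(n);cv2.imwrite(f"pics/{n}0.png",im[...,::-1]);np.savez(f"{n}0.npz",im=im,d=d)
    c=get_calibration(n);print(n,c["intrinsics"],c["world_from_camera"])
print(observe())
E
```

```text
pics
scene [[506.43953036   0.         284.4765071 ]
 [  0.         506.43953036 204.62394004]
 [  0.           0.           1.        ]] [[ 0.15478051  0.67582201 -0.72063     1.69964253]
 [ 0.98794373 -0.10352274  0.11510968 -0.09868766]
 [ 0.00319206 -0.72975863 -0.68369742  1.25880686]
 [ 0.          0.          0.          1.        ]]
top [[432.1201165    0.         284.87777275]
 [  0.         432.1201165  214.98439718]
 [  0.           0.           1.        ]] [[ 0.02839655 -0.99482409  0.09756365  0.43754854]
 [-0.99950976 -0.02954605 -0.01035722  0.08387241]
 [ 0.01318623 -0.09722171 -0.99517539  1.37125591]
 [ 0.          0.          0.          1.        ]]
{'time_s': 0.1, 'q': array([ 9.87901260e-01,  2.21146971e-01,  1.52750371e+00, -1.60301598e-05,
        1.39468765e+00, -1.26085605e-01]), 'joint_velocities': array([-1.57803262e-03, -6.18840099e-04, -3.70418351e-03, -1.56500988e-04,
       -2.90670935e-05,  1.46011242e-03]), 'joint_torque': array([ 1.49163236e-03, -4.98246539e+01, -3.90546262e+01, -1.30029975e-04,
        5.70479926e-03, -3.82989367e-05]), 'eef_pos': array([0.27537801, 0.56045792, 0.2303051 ]), 'tcp_rot': array([-3.13985885e+00, -2.03869468e-04,  2.68478584e+00]), 'ft_force': array([ 0.2840102 ,  0.45954429, -0.08439052]), 'torque': array([ 0.0035278 ,  0.01498563, -0.05659254]), 'grasp_force': 0.0, 'opening': 0.0853938191857282}
```

View pics/scene0.png

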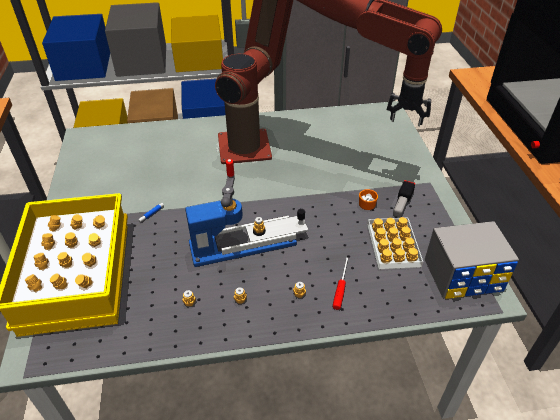

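View pics/top0.png

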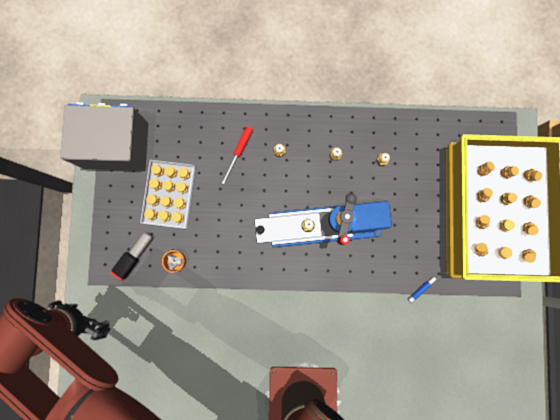

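The scene view shows the press with the throat facing right, the black knob at (301,214) and the red grip at (230,168). In the top view the knob is at (260,230), the grip at (344,240), the plug at (308,226) and the head and crank around (347,215).

```bash
cat > m.py <<'E'
import numpy as np,cv2
from plant import get_calibration
D={}
for n in("scene","top"):
    f=np.load(n+"0.npz");c=get_calibration(n);K=c["intrinsics"];T=c["world_from_camera"]
    v,u=np.mgrid[:420,:560];d=f["d"]
    P=np.stack([(u-K[0,2])/K[0,0]*d,(v-K[1,2])/K[1,1]*d,d,np.ones_like(d)],-1)@T.T
    D[n]=(f["im"],cv2.cvtColor(f["im"],cv2.COLOR_RGB2HSV),P[...,:3],K,T)
def ray(n,uv,z):
    *_,K,T=D[n];r=T[:3,:3]@np.array([(uv[0]-K[0,2])/K[0,0],(uv[1]-K[1,2])/K[1,1],1]);o=T[:3,3]
    return o+r*(z-o[2])/r[2]
E
python3 - <<'E'
from m import *
boxes={"scene":dict(grip=(215,150,245,185),knob=(290,200,312,228),press=(180,190,315,270)),"top":dict(grip=(330,228,358,252),knob=(250,220,272,242),press=(248,185,400,252))}
for n in D:
    im,h,P,K,T=D[n]
    for k,(a,b,c,d) in boxes[n].items():
        B=np.zeros((420,560),bool);B[b:d,a:c]=1
        H,S,V=h[...,0],h[...,1],h[...,2]
        red=((H<8)|(H>172))&(S>150)&(V>90)
        m=B&(red if k=="grip" else (V<60) if k=="knob" else (H>100)&(H<125)&(S>120))
        p=P[m]
        if k=="press":
            for lo,hi in((.175,.195),(.012,.03)):
                q=p[(p[:,2]>lo)&(p[:,2]<hi)]
                print(n,"blue",lo,len(q),np.median(q[:,2]),cv2.minAreaRect(q[:,:2].astype(np.float32)*1000))
            w=B&(S<50)&(V>150)&(P[...,2]>.035)&(P[...,2]<.06);q=P[w]
            print(n,"slide",len(q),np.median(q[:,2]),cv2.minAreaRect(q[:,:2].astype(np.float32)*1000))
        else:
            v,u=np.nonzero(m);print(n,k,m.sum(),u.mean(),v.mean(),(u.min(),u.max(),v.min(),v.max()),"z",p[:,2].min(),p[:,2].max())
            t=p[p[:,2]>p[:,2].max()-.012];print("   top pts",len(t),t.mean(0),"all",p.mean(0))
            print("   raycast", ray(n,(u.mean(),v.mean()),.29 if k=="grip" else .095))
E
```

```text
scene grip 286 229.75524475524475 160.41958041958043 (np.int64(220), np.int64(244), np.int64(150), np.int64(176)) z 0.000639178118731154 0.31536687021528953
   top pts 30 [ 0.49050397 -0.07460624  0.31027664] all [ 0.23007385 -0.06632054  0.11751138]
   raycast [ 0.45597688 -0.07151781  0.29      ]
scene knob 81 300.4320987654321 213.93827160493828 (np.int64(293), np.int64(304), np.int64(208), np.int64(220)) z -0.0008371542668583754 0.10795703620803088
   top pts 37 [0.5225515  0.14367683 0.10316531] all [0.51949552 0.143413   0.08929875]
   raycast [0.52530729 0.14230131 0.095     ]
scene blue 0.175 833 0.1849178777342988 ((557.9613037109375, -135.16464233398438), (79.94470977783203, 169.96243286132812), 6.669621467590332)
scene blue 0.012 649 0.020409924608040475 ((548.9022216796875, -55.62486267089844), (112.96952056884766, 343.8990783691406), 6.641136169433594)
scene slide 980 0.04742956497428419 ((535.3404541015625, 14.889236450195312), (99.24213409423828, 294.3826599121094), 8.842650413513184)
top grip 46 343.5652173913044 239.95652173913044 (np.int64(340), np.int64(349), np.in
[... 214 characters left out ...]
ob 29 259.51724137931035 229.41379310344828 (np.int64(256), np.int64(263), np.int64(226), np.int64(233)) z 0.08287236483274563 0.10654389440441947
   top pts 28 [0.5174862  0.14399584 0.10290881] all [0.51714896 0.14396425 0.1022179 ]
   raycast [0.51760589 0.14430837 0.095     ]
top blue 0.175 1192 0.18537847199591662 ((555.338623046875, -135.52398681640625), (73.19222259521484, 170.71755981445312), 7.669619560241699)
top blue 0.012 376 0.020993792929491772 ((545.5272216796875, -57.233062744140625), (107.6503677368164, 339.01678466796875), 7.469814300537109)
top slide 1671 0.04707777910833122 ((537.1671752929688, 13.295318603515625), (91.46968841552734, 294.19677734375), 7.4655842781066895)
```

Head, base and knob agree: axis ≈ (0.551, -0.0885) and yaw ≈ 0.128. The grip sits at r ≈ 65 mm from the axis, so the crank is at ≈ 1.9 rad. Next I'll push the slide.

```bash
python3 - <<'E'
from plant import *
import numpy as np,cv2
yaw=.13; Y=np.array([-np.sin(yaw),np.cos(yaw),0]); R=[np.pi,0,yaw+np.pi/2]
k=np.array([.519,.144,.067])
print(inverse_kinematics(k,R))
movep(k+[0,0,.12],R); move_l(k,feed=.12,max_force=15)
gripper_to(.02,f_grip=30)
o=observe();print(o["time_s"],o["eef_pos"],o["opening"],o["grasp_force"],o["ft_force"]);p0=o["eef_pos"]
s=move_l(p0-Y*.097,feed=.07,max_force=18)
o=observe();print(s,o["time_s"],(p0-o["eef_pos"])@Y,o["eef_pos"],o["ft_force"])
im,d=get_image("top");cv2.imwrite("pics/top1.png",im[170:270,230:420][:,:,::-1].repeat(4,0).repeat(4,1))
E
```

```text
[ 1.24193573e-01  1.97793796e-01  1.88448053e+00 -4.44089210e-16
  1.05931833e+00 -5.80642707e-03]
3.5917 [0.51816327 0.14389864 0.06737221] 0.025009569480937712 29.961579144001007 [-3.77235941 -0.7552671   5.8226912 ]
True 4.775 0.08994517117982005 [0.52990178 0.0547227  0.06742711] [-0.6404621   2.84884506  3.17808795]
```

```bash
python3 - <<'E'
from plant import *
import numpy as np,cv2
R=[np.pi,0,.13+np.pi/2]
gripper_to(.08); p=observe()["eef_pos"]; move_l([p[0],p[1],.15],feed=.12)
im,d=get_image("top");cv2.imwrite("pics/top1.png",im[170:270,230:420][:,:,::-1].repeat(4,0).repeat(4,1))
move_l([p[0],p[1],.36],feed=.2)
g=np.array([.4875,-.0755,.271])
movep(g+[0,0,.085],R)
f0=observe()["ft_force"];print("free",f0)
im,d=get_image("wrist");cv2.imwrite("pics/wrist1.png",im[...,::-1])
s=move_l(g,feed=.1,max_force=12);print(s)
gripper_to(.015,f_grip=40)
o=observe();print(o["time_s"],o["eef_pos"],o["opening"],o["grasp_force"],o["ft_force"],o["torque"],o["q"])
im,d=get_image("wrist");cv2.imwrite("pics/wrist2.png",im[...,::-1])
E
```

```text
free [-0.17748442  0.77444672  0.34101099]
False
9.7083 [ 0.48710732 -0.07546295  0.27140612] 0.022162015299360783 39.4021475315094 [-3.23656977  1.21984115  3.9446526 ] [ 0.15178104  0.81475377 -0.04378441] [-3.13691517e-01 -1.25106010e-01  1.80955780e+00 -2.19115061e-04
  1.45786405e+00 -4.43679820e-01]
```

View pics/top1.png

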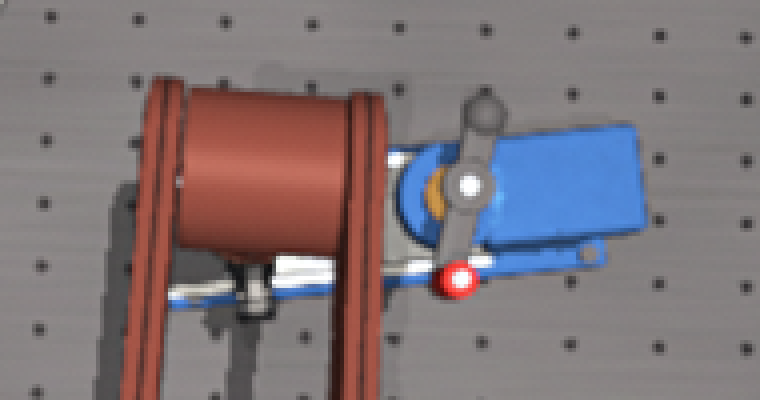

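View pics/wrist2.png

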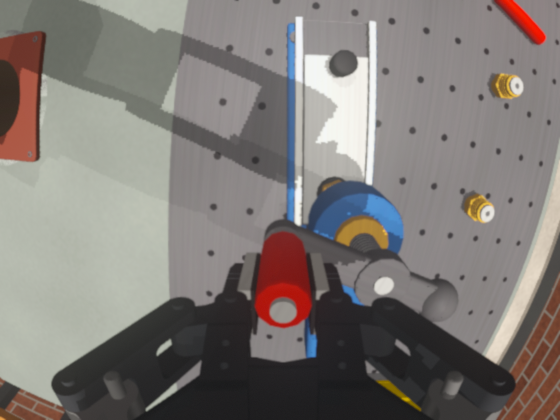

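The top view shows the slide in. The wrist view shows the grip held between the pads at (283,275) and the knob close in at (343,63). I'll start winding and log tangential and radial forces.

```bash
cat > w.py <<'E'
from plant import *
import numpy as np
B=np.array([-.18,.77,.34]); r=.065; YAW=.13
Z0=.27141+.00255*1.92
def pos(th,C):   # crank 0 along press -y, clockwise from above
    a=YAW-np.pi/2-th; return np.array([C[0]+r*np.cos(a),C[1]+r*np.sin(a),Z0-.0025465*th])
def state(C):
    o=observe();d=o["eef_pos"][:2]-C;a=np.arctan2(d[1],d[0]);F=o["ft_force"]-B
    rad=np.array([np.cos(a),np.sin(a)]);t=np.array([np.sin(a),-np.cos(a)])
    return (YAW-np.pi/2-a)%(2*np.pi),-F[:2]@t,F[:2]@rad,F[2],o["grasp_force"],np.hypot(*d),o
E
python3 - <<'E'
from w import *
C=np.array([.551,-.0885])
th=state(C)[0];print(th)
for i in range(16):
    th+=.2; move_l(pos(th,C),feed=.06)
    s=state(C);print("%.2f meas %.3f Ft %.2f Fr %.2f Fz %.2f grip %.1f rad %.4f t %.2f"%(th,*s[:6],s[6]["time_s"]))
    if abs(s[2])>15 or s[1]>8: break
E
```

```text
1.9024711253221422
2.10 meas 2.112 Ft -1.43 Fr -4.46 Fz -1.43 grip 39.4 rad 0.0643 t 10.12
2.30 meas 2.306 Ft -0.37 Fr -9.69 Fz -4.11 grip 39.4 rad 0.0633 t 10.49
2.50 meas 2.503 Ft -0.96 Fr -12.55 Fz -3.81 grip 39.4 rad 0.0625 t 10.86
2.70 meas 2.701 Ft -0.82 Fr -14.18 Fz -4.77 grip 39.5 rad 0.0617 t 11.22
2.90 meas 2.902 Ft -1.43 Fr -16.51 Fz -3.77 grip 39.5 rad 0.0610 t 11.59
```

Measured positions fit a hand-circle centre of about (0.5498, -0.0932), which includes a few mm of grasp offset along the pads. I'll use that from here.

```bash
cat >> w.py <<'E'
def wind(th,n,step,C,feed=.06,Fstop=8,log=[]):
    for i in range(n):
        th+=step; move_l(pos(th,C),feed=feed)
        s=state(C);log.append((th,*s[:6],*s[6]["eef_pos"]))
        print("%.2f meas %.3f Ft %.2f Fr %.2f Fz %.2f grip %.1f rad %.4f t %.2f"%(th,*s[:6],s[6]["time_s"]))
        if abs(s[2])>18 or s[1]>Fstop: break
    return th,np.array(log)
E
python3 - <<'E'
from m import *
for n,(u,v) in dict(scene=(259,221),top=(308,226)).items():
    print(n,np.round(np.sort(D[n][2][v-6:v+7,u-5:u+6,2].ravel())[-25:],3))
from w import *
C=np.array([.5498,-.0932])
th=state(C)[0];print(th)
th,L=wind(th,16,.2,C)
print("fit", np.linalg.lstsq(np.c_[2*L[:,7:9],np.ones(len(L))],(L[:,7:9]**2).sum(1),rcond=None)[0])
E
```

```text
scene [0.102 0.102 0.102 0.103 0.103 0.103 0.103 0.103 0.104 0.104 0.104 0.104
 0.105 0.105 0.105 0.105 0.105 0.105 0.106 0.106 0.106 0.106 0.106 0.107
 0.109]
top [0.104 0.104 0.104 0.104 0.104 0.104 0.104 0.104 0.104 0.105 0.105 0.106
 0.106 0.106 0.106 0.106 0.106 0.107 0.107 0.107 0.108 0.108 0.109 0.111
 1.371]
2.9454229020075853
3.15 meas 3.152 Ft -1.44 Fr -5.82 Fz 1.39 grip 39.9 rad 0.0646 t 11.97
3.35 meas 3.359 Ft -2.46 Fr -5.20 Fz 1.47 grip 40.0 rad 0.0646 t 12.34
3.55 meas 3.560 Ft -2.03 Fr -6.73 Fz 1.97 grip 40.0 rad 0.0645 t 12.71
3.75 meas 3.760 Ft -2.78 Fr -5.67 Fz 2.71 grip 40.1 rad 0.0645 t 13.07
3.95 meas 3.958 Ft -2.65 Fr -7.03 Fz 4.58 grip 40.1 rad 0.0645 t 13.44
4.15 meas 4.155 Ft -2.65 Fr -5.94 Fz 4.46 grip 40.2 rad 0.0645 t 13.81
4.35 meas 4.353 Ft -2.75 Fr -5.98 Fz 4.48 grip 40.2 rad 0.0645 t 14.18
4.55 meas 4.550 Ft -2.42 Fr -5.85 Fz 3.94 grip 40.2 rad 0.0646 t 14.54
4.75 meas 4.752 Ft -2.96 Fr -4.49 Fz 5.07 grip 40.3 rad 0.0647 t 14.91
4.95 meas 4.956 Ft -3.68 Fr -5.31 Fz 5.23 grip 40.4 rad 0.0648 t 15.28
5.15 meas 5.160 Ft -2.61 Fr -3.87 Fz 5.04 grip 40.5 rad 0.0649 t 15.64
5.35 meas 5.363 Ft -2.41 Fr -3.56 Fz 5.55 grip 40.4 rad 0.0650 t 16.01
5.55 meas 5.567 Ft -2.23 Fr -3.85 Fz 6.16 grip 40.4 rad 0.0652 t 16.38
5.75 meas 5.769 Ft -2.11 Fr -2.32 Fz 5.53 grip 40.4 rad 0.0653 t 16.74
5.95 meas 5.970 Ft -2.34 Fr -1.82 Fz 6.21 grip 40.4 rad 0.0654 t 17.11
6.15 meas 6.171 Ft -2.57 Fr -0.67 Fz 6.84 grip 40.4 rad 0.0655 t 17.48
fit [ 0.54943402 -0.09369974 -0.3064202 ]
```

```bash
python3 - <<'E'
from w import *
C=np.array([.5496,-.0935])
th=state(C)[0];print(th)
th,L=wind(th,13,.2,C,Fstop=3)
th,L=wind(th,12,.1,C,feed=.03,Fstop=3.5)
E
```

```text
6.16670381371743
6.37 meas 0.109 Ft -2.10 Fr -1.59 Fz 6.99 grip 40.4 rad 0.0653 t 17.87
6.57 meas 0.308 Ft -1.81 Fr -1.49 Fz 6.76 grip 40.4 rad 0.0654 t 18.23
6.77 meas 0.506 Ft -1.82 Fr -1.58 Fz 6.25 grip 40.4 rad 0.0654 t 18.60
6.97 meas 0.706 Ft -2.01 Fr -2.10 Fz 6.23 grip 40.4 rad 0.0654 t 18.97
7.17 meas 0.906 Ft -1.34 Fr -1.48 Fz 5.05 grip 40.4 rad 0.0654 t 19.33
7.37 meas 1.107 Ft -1.19 Fr -3.03 Fz 5.59 grip 40.4 rad 0.0654 t 19.70
7.57 meas 1.301 Ft -1.16 Fr -1.90 Fz 4.77 grip 40.4 rad 0.0654 t 20.07
7.77 meas 1.495 Ft -1.75 Fr -1.52 Fz 4.56 grip 40.3 rad 0.0653 t 20.43
7.97 meas 1.690 Ft -1.61 Fr -2.64 Fz 5.35 grip 40.3 rad 0.0653 t 20.80
8.17 meas 1.887 Ft -1.73 Fr -1.06 Fz 4.35 grip 40.3 rad 0.0652 t 21.17
8.37 meas 2.085 Ft -1.44 Fr -1.82 Fz 4.72 grip 40.3 rad 0.0652 t 21.53
8.57 meas 2.283 Ft -0.73 Fr -0.29 Fz 5.72 grip 40.4 rad 0.0651 t 21.90
8.77 meas 2.482 Ft -1.36 Fr -1.92 Fz 5.56 grip 40.4 rad 0.0650 t 22.27
8.87 meas 2.578 Ft -1.72 Fr -1.65 Fz 5.75 grip 40.4 rad 0.0650 t 22.63
8.97 meas 2.678 Ft -2.17 Fr 0.22 Fz 5.48 grip 40.4 rad 0.0649 t 23.00
9.07 meas 2.779 Ft -1.80 Fr 0.94 Fz 6.57 grip 40.4 rad 0.0649 t 23.37
9.17 meas 2.879 Ft -1.72 Fr -0.87 Fz 5.80 grip 40.4 rad 0.0649 t 23.73
9.27 meas 2.979 Ft -1.95 Fr 1.01 Fz 5.33 grip 40.4 rad 0.0648 t 24.10
9.37 meas 3.080 Ft -1.47 Fr -0.00 Fz 5.89 grip 40.4 rad 0.0648 t 24.47
9.47 meas 3.180 Ft -1.92 Fr 0.81 Fz 4.78 grip 40.4 rad 0.0648 t 24.83
9.57 meas 3.281 Ft -2.19 Fr -0.24 Fz 5.40 grip 40.4 rad 0.0647 t 25.20
9.67 meas 3.382 Ft -2.96 Fr -0.18 Fz 5.08 grip 40.5 rad 0.0647 t 25.57
9.77 meas 3.482 Ft -2.35 Fr 0.81 Fz 5.23 grip 40.4 rad 0.0647 t 25.93
9.87 meas 3.583 Ft -1.69 Fr 0.93 Fz 5.44 grip 40.4 rad 0.0647 t 26.30
9.97 meas 3.684 Ft -1.63 Fr 1.47 Fz 5.17 grip 40.4 rad 0.0647 t 26.67
```

```bash
python3 - <<'E'
from w import *
C=np.array([.5496,-.0935])
th=state(C)[0]+2*np.pi;print(th)
for i in range(36):
    th,L=wind(th,1,.1,C,feed=.03)
    if abs(L[-1][2]+1.8)>3 : break
E
```

```text
9.967592874957012
10.07 meas 3.786 Ft -2.31 Fr 1.61 Fz 4.40 grip 40.4 rad 0.0647 t 27.03
10.17 meas 3.887 Ft -2.84 Fr 1.32 Fz 4.75 grip 40.4 rad 0.0646 t 27.40
10.27 meas 3.989 Ft -2.32 Fr 1.58 Fz 5.31 grip 40.4 rad 0.0646 t 27.77
10.37 meas 4.090 Ft -1.75 Fr 2.28 Fz 5.06 grip 40.4 rad 0.0647 t 28.13
10.47 meas 4.192 Ft -2.35 Fr 1.76 Fz 4.57 grip 40.4 rad 0.0647 t 28.50
10.57 meas 4.292 Ft -2.17 Fr 2.58 Fz 4.75 grip 40.4 rad 0.0647 t 28.87
10.67 meas 4.388 Ft -0.87 Fr 1.93 Fz 5.32 grip 40.4 rad 0.0646 t 29.23
10.77 meas 4.488 Ft -1.37 Fr 2.34 Fz 5.25 grip 40.4 rad 0.0647 t 29.60
10.87 meas 4.589 Ft -0.62 Fr 1.67 Fz 5.02 grip 40.4 rad 0.0647 t 29.97
10.97 meas 4.690 Ft -0.76 Fr 2.42 Fz 4.26 grip 40.4 rad 0.0647 t 30.33
11.07 meas 4.792 Ft -0.53 Fr 2.02 Fz 5.08 grip 40.4 rad 0.0648 t 30.70
11.17 meas 4.893 Ft -0.78 Fr 2.65 Fz 4.44 grip 40.4 rad 0.0648 t 31.07
11.27 meas 4.994 Ft -1.25 Fr 1.46 Fz 5.02 grip 40.4 rad 0.0648 t 31.43
11.37 meas 5.095 Ft -1.06 Fr 1.15 Fz 5.71 grip 40.4 rad 0.0648 t 31.80
11.47 meas 5.196 Ft -0.43 Fr 1.62 Fz 5.78 grip 40.4 rad 0.0649 t 32.17
11.57 meas 5.297 
[... 197 characters left out ...]
87 meas 5.599 Ft 0.40 Fr 1.88 Fz 5.45 grip 40.4 rad 0.0650 t 33.63
11.97 meas 5.699 Ft 0.30 Fr 2.04 Fz 5.03 grip 40.4 rad 0.0650 t 34.00
12.07 meas 5.799 Ft -0.32 Fr -0.09 Fz 4.99 grip 40.4 rad 0.0651 t 34.37
12.17 meas 5.899 Ft -0.29 Fr 0.82 Fz 6.06 grip 40.4 rad 0.0651 t 34.73
12.27 meas 5.999 Ft 0.63 Fr 1.64 Fz 5.28 grip 40.4 rad 0.0652 t 35.10
12.37 meas 6.098 Ft 0.17 Fr 0.61 Fz 5.25 grip 40.4 rad 0.0652 t 35.47
12.47 meas 6.198 Ft -0.29 Fr 1.56 Fz 5.63 grip 40.4 rad 0.0652 t 35.83
12.57 meas 0.014 Ft 0.11 Fr 0.87 Fz 5.71 grip 40.4 rad 0.0653 t 36.20
12.67 meas 0.112 Ft 0.73 Fr 1.07 Fz 5.60 grip 40.4 rad 0.0653 t 36.57
12.77 meas 0.208 Ft 2.16 Fr 0.31 Fz 4.50 grip 40.4 rad 0.0653 t 36.93
```

Contact came at about 10.65 rad. Force starts climbing at about 12.65, so the plug is home. Now I'll use fine steps.

```bash
cat >> w.py <<'E'
def avg(C,n=8):
    S=[]
    for _ in range(n): hold(.04); S.append(state(C)[:3])
    m=np.mean(S,0);print("avg meas %.4f Ft %.2f Fr %.2f"%tuple(m));return m
E
python3 - <<'E'
from w import *
C=np.array([.5496,-.0935])
avg(C); th=12.77
for i in range(4):
    th,L=wind(th,1,.04,C,feed=.02)
    if avg(C)[1]>3.1: break
E
```

```text
avg meas 0.2081 Ft 1.92 Fr 0.59
12.81 meas 0.245 Ft 3.32 Fr 1.49 Fz 4.87 grip 40.4 rad 0.0652 t 37.56
avg meas 0.2452 Ft 3.13 Fr 1.28
```

```bash
python3 - <<'E'
from w import *
C=np.array([.5496,-.0935])
th,L=wind(12.81,1,.04,C,feed=.02,Fstop=20); avg(C,10)
E
```

```text
12.85 meas 0.282 Ft 4.73 Fr 1.83 Fz 4.79 grip 40.4 rad 0.0653 t 38.17
avg meas 0.2825 Ft 3.99 Fr 1.77
```

The load is about 110–140 N, held. Now I'll wind back about a turn, release, lift and check.

```bash
python3 - <<'E'
from w import *
import cv2
C=np.array([.5496,-.0935]); th=12.85
for i in range(32):
    th-=.2; move_l(pos(th,C),feed=.06); s=state(C)
    if i%6==0: print("%.2f %.3f Ft %.2f Fr %.2f grip %.1f"%(th,*s[:3],s[4]))
hold(.3); gripper_to(.08); p=observe()["eef_pos"]; move_l([p[0],p[1],p[2]+.12],feed=.15)
movep([.40,.20,.38],[np.pi,0,.13+np.pi/2])
for n in("scene","top"):
    im,d=get_image(n)
    im=im[140:320,170:330] if n=="scene" else im[170:270,230:420]
    cv2.imwrite(f"pics/{n}2.png",cv2.resize(im,None,fx=3.3,fy=3.3)[...,::-1])
print(th,observe()["time_s"])
E
```

```text
12.65 0.088 Ft 1.18 Fr 3.04 grip 40.4
11.45 5.167 Ft 0.78 Fr 2.89 grip 40.5
10.25 3.954 Ft -0.80 Fr 0.12 grip 40.5
9.05 2.752 Ft -0.08 Fr -2.62 grip 40.4
7.85 1.564 Ft 1.32 Fr -1.92 grip 40.4
6.65 0.374 Ft 0.71 Fr 0.89 grip 40.6
6.450000000000015 53.7083
```

View pics/scene2.png

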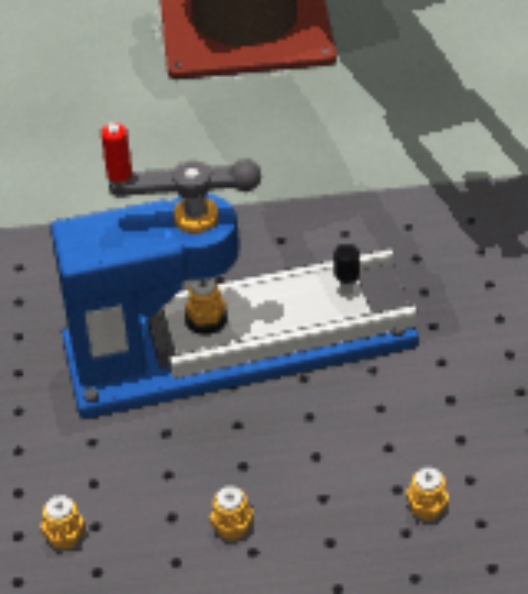

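The scene crop shows the slide in (knob at 347,262), the fitting upright under the ram at (205,305), the ram raised and the grip free at (116,152). The three finished fittings stand as before. I'm handing it in.

```bash
python3 -c "
from plant import *
hold(.3);print(job_done())"
```

```text
the job is handed in; nothing more can be done
None
```

I handed the job in at about 54 s: slide fully in, plug pressed home at an estimated 110–140 N under the ram, crank wound back about one turn (roughly 16 mm) and the grip released; the judge's verdict was not shown.

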